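# Tap the work rest home against its hidden stop

## Task

At the polishing bench, pick up the small white-headed nylon mallet and lightly tap the aluminium work rest along its slide until it is fully home against the stop hidden under the dust guard. Take two or more separate short taps, drawing the mallet back off the rest between them so that the first leaves it still short of home, and move the rest with the mallet only, not with the gripper. Then lay the mallet down on the bench clear of the slide fixture, without letting it drop.

Things in the scene. Friction and masses are not known exactly. Their poses are not given: they have to be found in the camera images.
- mallet: Small 200 g mallet lying on the bench: wooden handle 20 mm wide, 18 mm high, mid-height 16 mm; white nylon barrel head, steel band, 32 mm diameter, 70 mm long, crosswise. Origin: on the bench under the handle's grip. x runs to the head, z up. Handle x = -77 to 88 mm; head centre x = 95, z = 16 mm; flat faces at y = +35 and -35 mm, both alike. Not the all-steel-headed hammer.
- fixture: Slide fixture, bolted down. Dark steel base 90 (x) by 300 (y) by 10 mm high; two rails along y, tops at 18 mm. Cream dust guard over its -y end (y = -150 to -30 mm), 48 mm high, black cap to 60 mm; the stop is hidden under it. Origin: centre of the base's underside, z up. The work rest slides along this y axis, towards -y (into the guard) to go home.
- work_rest: Aluminium block on the slide, 50 (x) by 45 (y) mm, 19 to 56 mm above the bench, two steel prongs up to 80 mm, a tongue towards the guard. Origin: centre of its flat strike face (looks to +y), 36 mm up; axes as the fixture's. Face at y = 90 to 120 mm of the fixture at first, 30 mm when home (block 15 mm from guard). Friction 2.5 N, no spring. Not the loose spare off the slide.

How it is judged (in metres and radians):
On the way, in this order (a step that is already met when the one before it is completed fails the run):
1. the mallet is held in the gripper, lifted off the bench (height (world z) of mallet above 0.012 m and contact force between the fingers and mallet above 0.5 N), for 0.1 s.
2. a first tap has moved the rest at least 4 mm towards the stop and left it standing more than 10 mm short, with the mallet off it (distance of work_rest from where it was at the start of the episode above 0.004 m and y of work_rest in the frame of fixture above 0.04 m and contact force between mallet and fixture below 0.05 N and linear speed of work_rest below 0.01 m/s), for 0.15 s.
3. the mallet touches the rest again (contact force between mallet and work_rest above 0.5 N).
At the end, for the whole second after the job is handed in: The work rest is home, its strike face within 10 mm of where it meets the stop, and at rest; the mallet lies level on the bench (within about 12 degrees), released, still and not touching the fixture or the rest (y of work_rest in the frame of fixture below 0.04 m and linear speed of work_rest below 0.01 m/s and height (world z) of mallet below 0.03 m and angle between mallet's own x axis and vertical between 1.35 and 1.79 rad and contact force between mallet and fixture below 0.05 N and contact force between the fingers and mallet below 0.05 N and linear speed of mallet below 0.02 m/s).
It fails at once if the gripper or arm pushes the work rest (over 2 N) (contact force between any of the fingers, the arm and work_rest above 2 N).
It fails at once if the mallet strikes the rest hard (over 60 N) (contact force between mallet and work_rest above 60 N).
It fails at once if the mallet is let go more than 4 cm above the bench (contact force between the fingers and mallet below 0.01 N and height (world z) of mallet above 0.04 m).
It also fails if it takes over 56 s, if anything falls off the work surface, if the arm or the gripper's body presses on something with over 40 N, if the wrist force passes 120 N, or if a joint passes its speed limit or range.

## Robot

A 7-joint arm with a two-finger parallel gripper is mounted at the origin on the work surface. World frame = base frame: x ahead of the robot, y to its left, z up, the work surface at z = 0. Lengths are in m, angles in degrees, forces in N, time in s.
With the tool pointing down it reaches from about 0.425 to 0.875 m from the base axis. Payload 8.4 kg.
Tool frame: the origin (TCP) lies on the centre line of the jaws, within the pads' length; the fingertips stand 25 mm ahead of it and the grasp point (between the pads) lies 6 mm ahead of it; y points along the fingers, x is the direction in which the jaws open and shut, and the axes are right-handed (so a half turn about y gives the same grasp; the last joint's range is limited). The gripper opens to 85 mm and grips with 20 to 120 N. Pads are 22 mm wide; open, the fingers measure 114 mm over their backs; the gripper's body (76 mm by 85 mm) begins 54 mm behind the grasp point. The pads swing forward as they close: fully open they stand 13 mm farther back than shut.
Start: joints at [66.222, 19.091, 2.286, 83.961, -0.768, 76.965, -3.352], TCP at [0.202, -0.618, 0.221] pointing down, gripper open.
Joint ranges: [-147.57, 147.57], [-21.85, 119.76], [-74.77, 79.35], [14.55, 137.4], [-85.83, 265.84], [4.83, 119.75], [-152.11, 152.11]. Speed limits (degrees/s): [127.2, 127.2, 159.86, 159.86, 180, 180, 180].

## Interface

Orientations are given as a 3x3 rotation matrix whose columns are the frame's x, y, z axes.
In Python, from cell import telemetry, eyes, manip, finder gives the robot as it stands.
- The arm moves only by the shell command python3 -m creep 'ROWS' [FORCE]. ROWS is JSON, a list of rows, each an object of numbers: "wx", "wy", "wz": the turn, a rotation vector about the tool's x, y, z as a fraction of full scale; "dx", "dy", "dz": the shift along the tool's x, y, z as a fraction of full scale; "jaw": the opening, from 0 (shut) to 1 (fully open). A call has 1 to 5 rows; each row shifts and turns the commanded pose from where the row before left it, along the tool's axes as they then stand; what a row does not reach is not made up. Full scale, the value 1, is 0.04 m for a shift and 0.1 rad for a turn. A row lasts 1/10 s, in which the tool goes at most 50 mm and 8.59 degrees, less where a joint would pass 70% of its speed; a pose out of reach is approached as far as the arm can. A call with a number of a shift or a turn outside -1 to 1 is refused whole. A call with a gripper value outside its range is refused whole. The fingers move at their own pace and stop on an object; FORCE is the grip in N (left out, the last holds). Time passes only in rows, so rows that do not move let the fingers close. It gives the time, the measured TCP pose, the force and the opening at its end, in the units of the state.
- telemetry.read_state(): the state, without advancing time (a new reading comes with each control period).
- eyes.snapshot(name): name is "scene" or "top"; returns (picture, depth): 420x560x3 uint8, red, green, blue; 420x560 float32, m along the optical axis (not along the pixel's ray), 0 where there is no reading.
- eyes.camera_model(name): a dict with "vertical_fov" (degrees; the focal length in pixels is half the picture's height over the tangent of half this angle, whatever the lens; pixels are square), "cx", "cy" (the principal point, pixels), "camera_from_world" (4x4, takes a point from world to camera coordinates). Camera axes: x right, y down, z forward; pixel columns grow to the right and rows downward; lengths in m; the calibration is good to about 2 mm. A picture is of the moment at which its call begins. camera_model takes no time and is no camera call.
- manip.hand_in(): hands the job in, once; it reports no verdict.
Trained networks look in the newest picture that a camera, given by its name, has taken for a name from the list of things; names that differ only in an ending like _2 or _b are one class to them, and where a whole thing is asked for, a point or a joint stands for the part that bears it (a point fixed in the world has none). Each returns a list of dicts, best first, with "conf" (0 to 1); they miss things now and then, are a little off and sometimes report something else, mostly with a low value. They report only what shows in the picture. A call takes as long as a camera call.
- finder.silhouettes(name, camera): "mask" (420x560 bool, what is visible of it) and "box" ([left, top, right, bottom] in pixels, round what is visible of it).
The state is a dict: "t": time; "joints": joint angles; "dq": joint speeds; "effort": joint torques, N m; "ee_pos": TCP position; "tool_rot": TCP orientation; "contact_force": force on the tool from outside, world axes, zero at the start; "torque": the same for the moment, N m; "opening": opening from 0.0 (shut) to 1.0 (fully open).
Only numpy, scipy, OpenCV 4.12 (cv2) and the standard library are available. Lean on these libraries where they do the work, as an engineer would, in place of code of your own. Each camera call takes 0.05 s, during which the arm holds its last target. There are 200 camera calls.

## Working session

There is one attempt and no reset: what is moved stays moved. The work goes in short steps, Python scripts to look and compute and a shell command to move; the robot and the scene stay as the last step left them, time stands still between calls to the robot, and variables do not carry over. Pictures are saved under pics/ and viewed, about 8 in all and at most 12, crops included, and the job is handed in when it is done.

```bash
ls; mkdir -p pics; cat > h.py <<'E'
import numpy as np, cv2
from cell import telemetry, eyes, manip, finder
def cam(n):
    m=eyes.camera_model(n); f=210/np.tan(np.radians(m["vertical_fov"])/2)
    return f,m["cx"],m["cy"],np.array(m["camera_from_world"])
def cloud(n,d):
    f,cx,cy,T=cam(n); v,u=np.indices(d.shape)
    P=np.stack([(u-cx)*d/f,(v-cy)*d/f,d,np.ones_like(d)],-1)
    return (P@np.linalg.inv(T).T)[...,:3]
E
python3 - <<'E'
from h import *
s=telemetry.read_state(); print(s)
for n in("scene","top"):
    p,d=eyes.snapshot(n); cv2.imwrite(f"pics/{n}0.png",p[...,::-1]); W=cloud(n,d)
    for o in("mallet","work_rest","fixture"):
        for r in finder.silhouettes(o,n)[:3]:
            m=r["mask"]&(d>0); Q=W[m]
            print(n,o,round(r["conf"],2),r["box"],m.sum(),Q.mean(0).round(3),np.percentile(Q,2,0).round(3),np.percentile(Q,98,0).round(3))
E
```

```text
pics
{'t': 0.0, 'joints': array([66.22387532, 19.13130598,  2.28378989, 84.01205211, -0.76762937,
       76.96250899, -3.35051328]), 'dq': array([-0.054533  ,  0.03823578, -0.03638194,  0.07742992,  0.05189587,
       -0.01954361, -0.00330068]), 'effort': array([ 1.32815523e-03, -6.58543181e+01,  1.36612851e+00, -4.05561376e+01,
        1.66106480e-02,  1.28895589e-02, -5.03296826e-05]), 'ee_pos': array([ 0.20169401, -0.61743025,  0.22051768]), 'tool_rot': array([[ 3.10567646e-01, -5.90230567e-04,  9.50551098e-01],
       [-9.50549970e-01,  1.46769356e-03,  3.10568189e-01],
       [-1.57842456e-03, -9.99998749e-01, -1.05225514e-04]]), 'contact_force': array([0.60064651, 0.23835114, 0.29925639]), 'torque': array([-0.02317932,  0.00181558,  0.01743836]), 'opening': 1.0017705973579845}
scene mallet 0.93 [377.0, 231.4, 431.6, 293.8] 1311 [0.517 0.391 0.022] [0.387 0.355 0.003] [0.568 0.422 0.034]
scene work_rest 0.78 [129.5, 205.2, 183.8, 249.3] 1321 [ 0.675 -0.078  0.04 ] [ 0.62  -0.174  0.015] [ 0.706 -0.035  0.078]
scene fixture 0.82 [95.1, 175.1, 197.4, 270.2] 4505 [ 0.656 -0.13   0.031] [ 0.568 -0.283  0.004] [0.729 0.    0.071]
top mallet 0.67 [133.5, 184.8, 170.0, 277.9] 1506 [0.494 0.39  0.021] [0.385 0.354 0.001] [0.567 0.421 0.033]
top work_rest 0.63 [355.1, 112.1, 423.6, 164.6] 1856 [ 0.657 -0.103  0.032] [ 0.615 -0.173  0.015] [ 0.698 -0.038  0.077]
top fixture 0.95 [331.9, 112.3, 486.2, 192.3] 6634 [ 0.634 -0.147  0.032] [ 0.556 -0.279  0.005] [ 0.719 -0.007  0.063]
```

View images.

View pics/top0.png

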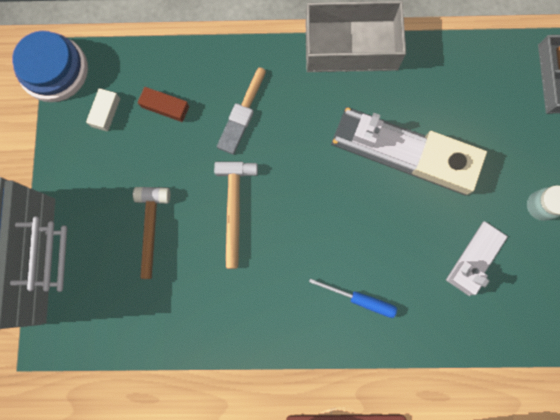

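View pics/scene0.png

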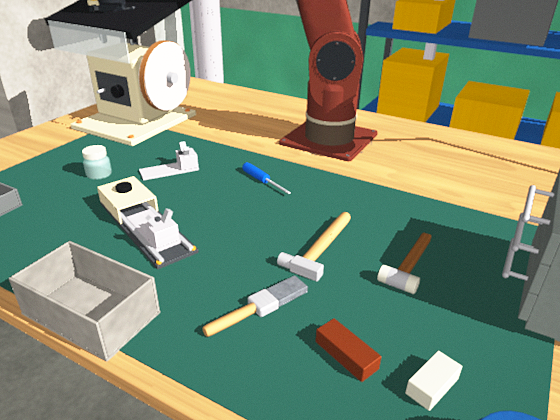

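```bash
python3 - <<'E'
from h import *
def ax(Q):
    r=cv2.minAreaRect((Q[:,:2]*1000).astype(np.float32)); return np.round(r[0],1),np.round(r[1],1),round(r[2],1)
for n in("top","scene"):
    p,d=eyes.snapshot(n); W=cloud(n,d); hsv=cv2.cvtColor(p,cv2.COLOR_RGB2HSV)
    g=lambda o: cv2.erode(max(finder.silhouettes(o,n),key=lambda r:r["conf"])["mask"].astype(np.uint8),np.ones((3,3)))>0
    m=g("mallet")&(d>0); z=W[...,2]
    han=W[m&(hsv[...,1]>110)&(z>.017)&(z<.032)]; hd=W[m&(hsv[...,1]<90)&(z>.012)]
    print(n,"handle",len(han),ax(han),han.mean(0).round(3)); print("head",len(hd),ax(hd))
    c=cv2.fitLine((han[:,:2]).astype(np.float32),cv2.DIST_HUBER,0,.001,.001).ravel();print("line",c.round(4),np.degrees(np.arctan2(c[1],c[0])))
    f=(g("fixture")|g("work_rest"))&(d>0); Q=W[f]
    print("fix all",ax(Q)); 
    G=Q[(Q[:,2]>.04)&(Q[:,2]<.053)]
    G=W[f&(z>.043)&(z<.053)&(W[...,1]<-.15)]; print("guard top",len(G),ax(G))
    b=W[(cv2.dilate(f.astype(np.uint8),np.ones((9,9)))>0)&(z>.006)]; print("base dil",ax(b))
    R=W[f&(z>.052)&(z<.060)&(W[...,1]>-.17)]; print("rest top",len(R),ax(R))
E
```

```text
top handle 590 (array([459.4, 391.5]), array([ 17.9, 153.5]), 87.4) [0.464 0.391 0.021]
head 470 (array([551.4, 387.8]), array([69.4, 31.7]), 89.9)
line [ 0.9989 -0.0478  0.4637  0.391 ] -2.7370276
fix all (array([ 642.2, -142.2]), array([295.7,  89.9]), 67.6)
guard top 2130 (array([ 607.7, -223.9]), array([118.3,  87.9]), 67.2)
base dil (array([ 500.5, -105. ]), array([323.8, 432.3]), 73.9)
rest top 387 (array([ 654.4, -105.7]), array([146.9,  51.9]), 63.5)
scene handle 367 (array([462.4, 393. ]), array([ 16.7, 152.5]), 87.2) [0.47  0.393 0.023]
head 581 (array([556.2, 388.6]), array([66.8, 26.8]), 88.7)
line [ 0.9992 -0.0394  0.4702  0.393 ] -2.2594388
fix all (array([ 640.4, -142.8]), array([304.1,  95.8]), 67.5)
guard top 904 (array([ 610.3, -225.4]), array([120.2,  86.6]), 67.8)
base dil (array([830. , 106.3]), array([1140.3,  163.1]), 53.6)
rest top 280 (array([677.4, -63.4]), array([49.6, 47.7]), 67.8)
```

```bash
python3 -m creep '[{"dz":0.9,"dx":-0.6,"wy":0.72,"jaw":1},{"dz":0.9,"dx":-0.6,"wy":0.72,"jaw":1},{"dz":0.9,"dx":-0.6,"wy":0.72,"jaw":1},{"dz":0.9,"dx":-0.6,"wy":0.72,"jaw":1},{"dz":0.9,"dx":-0.6,"wy":0.73,"jaw":1}]' 80
python3 -m creep '[{"dz":0.4,"dx":-1,"jaw":1},{"dz":0.4,"dx":-1,"jaw":1},{"dz":0.4,"dx":-1,"jaw":1},{"dz":0.4,"dx":-1,"jaw":1},{"dz":0.4,"dx":-1,"jaw":1}]'
```

```text
$[0]: bad value
$[0]: bad value
```

```bash
python3 -m creep '[{"wx":0,"wy":0.72,"wz":0,"dx":-0.6,"dy":0,"dz":0.9,"jaw":1},{"wx":0,"wy":0.72,"wz":0,"dx":-0.6,"dy":0,"dz":0.9,"jaw":1},{"wx":0,"wy":0.72,"wz":0,"dx":-0.6,"dy":0,"dz":0.9,"jaw":1},{"wx":0,"wy":0.72,"wz":0,"dx":-0.6,"dy":0,"dz":0.9,"jaw":1},{"wx":0,"wy":0.73,"wz":0,"dx":-0.6,"dy":0,"dz":0.9,"jaw":1}]' 80
```

```text
t: 1.3
ee_pos: [0.3589, -0.4683, 0.2218]
tool_rot: [[-0.048, 0.0, 0.999], [-0.999, -0.001, -0.048], [0.0, -1.0, 0.0]]
contact_force: [-0.2, -0.2, -0.1]
opening: 0.998
```

```bash
python3 -m creep '[{"wx":0,"wy":0,"wz":0,"dx":-1,"dy":0,"dz":0.6,"jaw":1},{"wx":0,"wy":0,"wz":0,"dx":-1,"dy":0,"dz":0.6,"jaw":1},{"wx":0,"wy":0,"wz":0,"dx":-1,"dy":0,"dz":0.6,"jaw":1},{"wx":0,"wy":0,"wz":0,"dx":-1,"dy":0,"dz":0.3,"jaw":1},{"wx":0,"wy":0,"wz":0,"dx":-1,"dy":0,"dz":0.3,"jaw":1}]'
python3 -m creep '[{"wx":0,"wy":0,"wz":0,"dx":-1,"dy":0,"dz":0,"jaw":1},{"wx":0,"wy":0,"wz":0,"dx":-1,"dy":0,"dz":0,"jaw":1},{"wx":0,"wy":0,"wz":0,"dx":-1,"dy":0,"dz":0,"jaw":1},{"wx":0,"wy":0,"wz":0,"dx":-1,"dy":0,"dz":0,"jaw":1},{"wx":0,"wy":0,"wz":0,"dx":-1,"dy":0,"dz":0,"jaw":1}]'
```

```text
t: 1.8
ee_pos: [0.4635, -0.2723, 0.2215]
tool_rot: [[-0.045, 0.0, 0.999], [-0.999, -0.0, -0.045], [0.0, -1.0, 0.0]]
contact_force: [1.3, -0.3, -0.5]
opening: 1.002
t: 2.3
ee_pos: [0.4717, -0.0728, 0.2217]
tool_rot: [[-0.045, 0.001, 0.999], [-0.999, -0.0, -0.045], [0.0, -1.0, 0.001]]
contact_force: [0.1, -0.7, -0.8]
opening: 1.001
```

```bash
python3 -m creep '[{"wx":0,"wy":0,"wz":0,"dx":-1,"dy":0,"dz":0,"jaw":1},{"wx":0,"wy":0,"wz":0,"dx":-1,"dy":0,"dz":0,"jaw":1},{"wx":0,"wy":0,"wz":0,"dx":-1,"dy":0,"dz":0,"jaw":1},{"wx":0,"wy":0,"wz":0,"dx":-1,"dy":0,"dz":0,"jaw":1},{"wx":0,"wy":0,"wz":0,"dx":-1,"dy":0,"dz":0,"jaw":1}]'
```

```text
t: 2.8
ee_pos: [0.4808, 0.127, 0.2218]
tool_rot: [[-0.045, 0.001, 0.999], [-0.999, -0.0, -0.045], [0.0, -1.0, 0.001]]
contact_force: [1.3, -0.4, 0.2]
opening: 0.995
```

```bash
python3 -m creep '[{"wx":0,"wy":0,"wz":0,"dx":-1,"dy":0,"dz":-0.2,"jaw":1},{"wx":0,"wy":0,"wz":0,"dx":-1,"dy":0,"dz":-0.2,"jaw":1},{"wx":0,"wy":0,"wz":0,"dx":-1,"dy":0.4,"dz":-0.1,"jaw":1},{"wx":0,"wy":0,"wz":0,"dx":-1,"dy":0.4,"dz":0,"jaw":1},{"wx":0,"wy":0,"wz":0,"dx":-1,"dy":0.6,"dz":0,"jaw":1}]'
python3 -m creep '[{"wx":0,"wy":0,"wz":0,"dx":-1,"dy":0.6,"dz":0,"jaw":1},{"wx":0,"wy":0,"wz":0,"dx":0,"dy":0.6,"dz":0,"jaw":1},{"wx":0,"wy":0,"wz":0,"dx":0,"dy":0.4,"dz":0,"jaw":1},{"wx":0,"wy":0,"wz":0,"dx":0,"dy":0,"dz":0,"jaw":1}]'
python3 - <<'E'
from h import *
p,d=eyes.snapshot("top"); q=p[130:330,60:340]; cv2.imwrite("pics/t1.png",cv2.resize(q,None,fx=2.5,fy=2.5)[...,::-1])
E
```

```text
t: 3.3
ee_pos: [0.4706, 0.3281, 0.1661]
tool_rot: [[-0.046, 0.003, 0.999], [-0.999, 0.001, -0.046], [-0.001, -1.0, 0.003]]
contact_force: [1.1, -0.9, -0.6]
opening: 0.999
t: 3.7
ee_pos: [0.4711, 0.3643, 0.0992]
tool_rot: [[-0.046, -0.003, 0.999], [-0.999, -0.003, -0.046], [0.003, -1.0, -0.003]]
contact_force: [0.3, -0.6, 0.3]
opening: 1.0
```

View pics/t1.png

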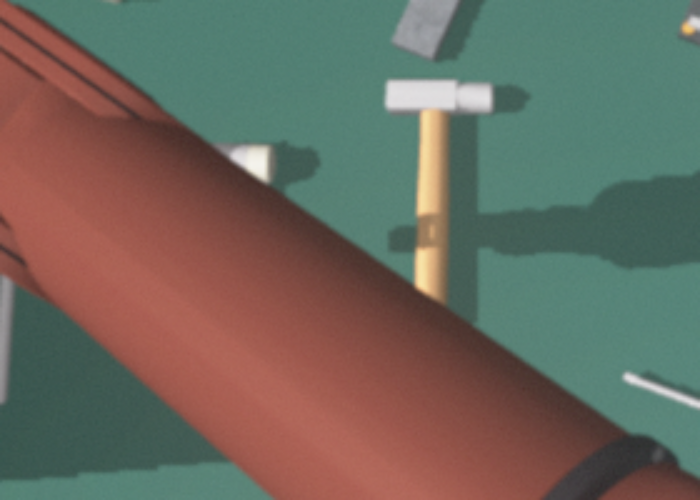

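The arm covers the handle in the picture; only the white head shows (crop 250,160), where it was measured. I'll go on that measurement.

```bash
python3 -m creep '[{"wx":0,"wy":0,"wz":0,"dx":-0.67,"dy":0,"dz":0.05,"jaw":1},{"wx":0,"wy":0,"wz":0,"dx":0,"dy":0.7,"dz":0,"jaw":1},{"wx":0,"wy":0,"wz":0,"dx":0,"dy":0.7,"dz":0,"jaw":1},{"wx":0,"wy":0,"wz":0,"dx":0,"dy":0.33,"dz":0,"jaw":1},{"wx":0,"wy":0,"wz":0,"dx":0,"dy":0,"dz":0,"jaw":1}]'
python3 -m creep '[{"wx":0,"wy":0,"wz":0,"dx":0,"dy":0,"dz":0,"jaw":0},{"wx":0,"wy":0,"wz":0,"dx":0,"dy":0,"dz":0,"jaw":0},{"wx":0,"wy":0,"wz":0,"dx":0,"dy":0,"dz":0,"jaw":0},{"wx":0,"wy":0,"wz":0,"dx":0,"dy":0,"dz":0,"jaw":0},{"wx":0,"wy":0,"wz":0,"dx":0,"dy":0,"dz":0,"jaw":0}]' 80
python3 -m creep '[{"wx":0,"wy":0,"wz":0,"dx":0,"dy":0,"dz":0,"jaw":0},{"wx":0,"wy":0,"wz":0,"dx":0,"dy":0,"dz":0,"jaw":0},{"wx":0,"wy":0,"wz":0,"dx":0,"dy":0,"dz":0,"jaw":0}]'
```

```text
t: 4.25
ee_pos: [0.4751, 0.3915, 0.0318]
tool_rot: [[-0.046, -0.001, 0.999], [-0.999, -0.001, -0.046], [0.001, -1.0, -0.001]]
contact_force: [-0.1, -0.1, -0.1]
opening: 0.999
t: 4.75
ee_pos: [0.4752, 0.3929, 0.0326]
tool_rot: [[-0.045, 0.0, 0.999], [-0.999, 0.0, -0.045], [-0.0, -1.0, 0.0]]
contact_force: [0.5, -0.1, -0.4]
opening: 0.141
t: 5.05
ee_pos: [0.475, 0.3928, 0.0322]
tool_rot: [[-0.045, -0.0, 0.999], [-0.999, -0.0, -0.045], [0.0, -1.0, -0.0]]
contact_force: [-0.4, -0.4, 0.1]
opening: -0.004
```

```bash
python3 - <<'E'
from h import *
p,d=eyes.snapshot("scene"); q=p[180:330,320:520]; cv2.imwrite("pics/s1.png",cv2.resize(q,None,fx=3.5,fy=3.5)[...,::-1])
E
```

```text
(no output)
```

View pics/s1.png

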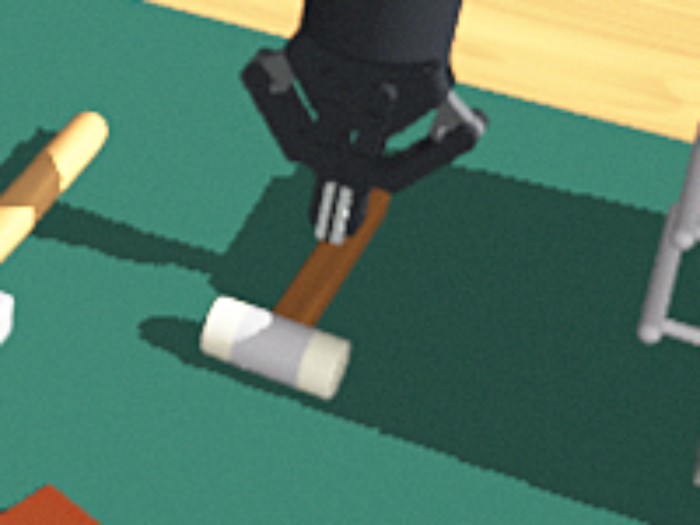

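```bash
python3 - <<'E'
from h import *
f,cx,cy,T=cam("scene")
for P in [(.475,.3928,.007),(.475,.3928,.025),(.475,.3928,.045),(.385,.395,.025),(.5535,.388,.032)]:
    q=T@np.r_[P,1]; print(P,((f*q[0]/q[2]+cx-320)*3.5).round(),((f*q[1]/q[2]+cy-180)*3.5).round())
p,d=eyes.snapshot("scene"); W=cloud("scene",d); 
for r in finder.silhouettes("mallet","scene")[:1]:
    m=r["mask"]&(d>0); print(r["conf"],W[m].mean(0))
    hsv=cv2.cvtColor(p,cv2.COLOR_RGB2HSV); h=W[m&(hsv[...,1]>110)&(W[...,2]>.017)]; 
    print(len(h),cv2.fitLine(h[:,:2].astype(np.float32),cv2.DIST_HUBER,0,.001,.001).ravel(), np.percentile(h,[5,50,95],axis=0).round(3))
for u,v in [(325,235),(340,238),(333,225),(335,200),(340,255)]: print(u,v,W[180+int(v/3.5),320+int(u/3.5)].round(4))
E
```

```text
(0.475, 0.3928, 0.007) 321.0 285.0
(0.475, 0.3928, 0.025) 326.0 259.0
(0.475, 0.3928, 0.045) 332.0 230.0
(0.385, 0.395, 0.025) 373.0 181.0
(0.5535, 0.388, 0.032) 276.0 325.0
0.59 [0.53062093 0.39077129 0.02363098]
314 [ 0.9962299  -0.08675277  0.4810409   0.39299613] [[0.4   0.383 0.019]
 [0.487 0.394 0.023]
 [0.531 0.402 0.026]]
325 235 [0.4853 0.3896 0.0474]
340 238 [0.4801 0.3982 0.045 ]
333 225 [0.4877 0.3943 0.0577]
335 200 [0.4849 0.3912 0.0709]
340 255 [0.4614 0.3968 0.0227]
```

The scene picture shows the shut jaws standing just above the handle, with tips at z of about 0.04 by depth. That is about 33 mm higher than the reported TCP and nominal tip length imply. I'll open, go lower in steps watching the force, and measure again.

```bash
python3 -m creep '[{"wx":0,"wy":0,"wz":0,"dx":0,"dy":0,"dz":0,"jaw":0.8},{"wx":0,"wy":0,"wz":0,"dx":0,"dy":0,"dz":0,"jaw":0.8},{"wx":0,"wy":0,"wz":0,"dx":0,"dy":0,"dz":0,"jaw":0.8},{"wx":0,"wy":0,"wz":0,"dx":0,"dy":0,"dz":0,"jaw":0.8}]'
python3 -m creep '[{"wx":0,"wy":0,"wz":0,"dx":0,"dy":0.25,"dz":0,"jaw":0.8},{"wx":0,"wy":0,"wz":0,"dx":0,"dy":0.25,"dz":0,"jaw":0.8},{"wx":0,"wy":0,"wz":0,"dx":0,"dy":0,"dz":0,"jaw":0.8}]'
python3 - <<'E'
from h import *
p,d=eyes.snapshot("scene"); q=p[180:330,320:520]; cv2.imwrite("pics/s2.png",cv2.resize(q,None,fx=3.5,fy=3.5)[...,::-1])
W=cloud("scene",d); np.save("w.npy",W)
E
```

```text
t: 5.6
ee_pos: [0.475, 0.3928, 0.0322]
tool_rot: [[-0.045, -0.0, 0.999], [-0.999, 0.0, -0.045], [-0.0, -1.0, -0.0]]
contact_force: [1.0, 0.2, -0.6]
opening: 0.68
t: 5.9
ee_pos: [0.474, 0.3918, 0.01]
tool_rot: [[-0.045, -0.002, 0.999], [-0.999, -0.002, -0.045], [0.002, -1.0, -0.002]]
contact_force: [-0.3, -0.0, 0.7]
opening: 0.797
```

View pics/s2.png

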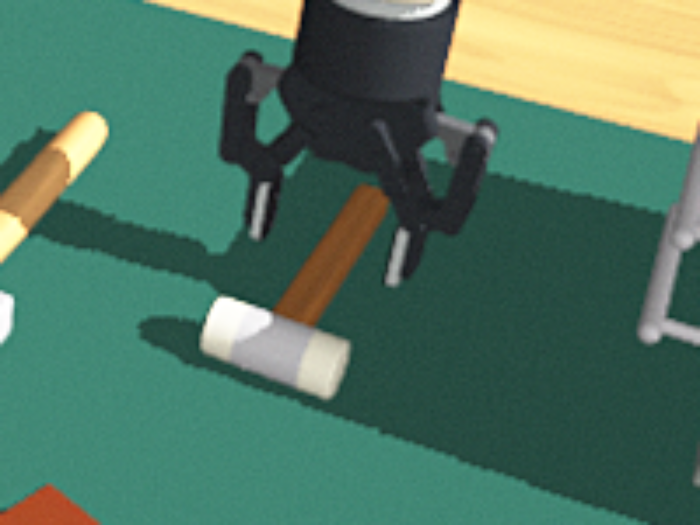

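```bash
python3 - <<'E'
import numpy as np
W=np.load("w.npy")
for u in range(248,275,7):
  for v in range(217,246,7): print(u,v,W[180+v//7*2,320+int(u/3.5)].round(3))
for u in (385,392,399):
  for v in range(245,295,7): print(u,v,W[180+v//7*2,320+int(u/3.5)].round(3))
E
```

```text
248 217 [0.48  0.346 0.04 ]
248 224 [0.436 0.337 0.004]
248 231 [0.441 0.338 0.003]
248 238 [0.449 0.341 0.004]
248 245 [0.455 0.343 0.003]
255 217 [0.482 0.35  0.043]
255 224 [0.482 0.351 0.038]
255 231 [0.483 0.352 0.034]
255 238 [0.445 0.344 0.002]
255 245 [0.453 0.347 0.003]
262 217 [0.484 0.354 0.046]
262 224 [0.485 0.355 0.042]
262 231 [0.483 0.356 0.036]
262 238 [0.443 0.348 0.002]
262 245 [0.453 0.351 0.005]
269 217 [0.476 0.356 0.041]
269 224 [0.473 0.356 0.034]
269 231 [0.437 0.35  0.004]
269 238 [0.441 0.351 0.002]
269 245 [0.452 0.354 0.005]
385 245 [0.414 0.414 0.004]
385 252 [0.421 0.415 0.004]
385 259 [0.486 0.424 0.045]
385 266 [0.487 0.425 0.041]
385 273 [0.487 0.426 0.036]
385 280 [0.487 0.427 0.032]
385 287 [0.453 0.424 0.003]
385 294 [0.461 0.426 0.004]
392 245 [0.487 0.426 0.055]
392 252 [0.483 0.427 0.048]
392 259 [0.488 0.428 0.048]
392 266 [0.486 0.429 0.042]
392 273 [0.486 0.429 0.037]
392 280 [0.488 0.431 0.034]
392 287 [0.453 0.427 0.004]
392 294 [0.459 0.429 0.004]
399 245 [0.486 0.43  0.056]
399 252 [0.485 0.43  0.051]
399 259 [0.483 0.431 0.045]
399 266 [0.482 0.432 0.04 ]
399 273 [0.482 0.433 0.036]
399 280 [0.443 0.429 0.003]
399 287 [0.447 0.43  0.002]
399 294 [0.457 0.432 0.004]
```

Depth puts the open tips at z of about 0.031 with the TCP reported at 0.010, so the tips sit far short of the stated tool length. That offset is steady and already includes the pad swing, so I'll go 13 mm lower and close.

```bash
python3 -m creep '[{"wx":0,"wy":0,"wz":0,"dx":0,"dy":0.2,"dz":0,"jaw":0.8},{"wx":0,"wy":0,"wz":0,"dx":0,"dy":0.13,"dz":0,"jaw":0.8},{"wx":0,"wy":0,"wz":0,"dx":0,"dy":0,"dz":0,"jaw":0.8}]'
python3 -m creep '[{"wx":0,"wy":0,"wz":0,"dx":0,"dy":0,"dz":0,"jaw":0},{"wx":0,"wy":0,"wz":0,"dx":0,"dy":0,"dz":0,"jaw":0},{"wx":0,"wy":0,"wz":0,"dx":0,"dy":0,"dz":0,"jaw":0},{"wx":0,"wy":0,"wz":0,"dx":0,"dy":0,"dz":0,"jaw":0},{"wx":0,"wy":0,"wz":0,"dx":0,"dy":0,"dz":0,"jaw":0}]' 80
python3 -m creep '[{"wx":0,"wy":0,"wz":0,"dx":0,"dy":0,"dz":0,"jaw":0},{"wx":0,"wy":0,"wz":0,"dx":0,"dy":0,"dz":0,"jaw":0},{"wx":0,"wy":0,"wz":0,"dx":0,"dy":0,"dz":0,"jaw":0}]'
```

```text
t: 6.25
ee_pos: [0.4745, 0.3924, -0.0019]
tool_rot: [[-0.045, -0.001, 0.999], [-0.999, -0.001, -0.045], [0.001, -1.0, -0.001]]
contact_force: [-0.5, -0.1, 0.5]
opening: 0.802
t: 6.75
ee_pos: [0.4752, 0.393, -0.0004]
tool_rot: [[-0.045, 0.001, 0.999], [-0.999, 0.0, -0.045], [-0.0, -1.0, 0.0]]
contact_force: [-1.5, -1.3, 5.4]
opening: 0.208
t: 7.05
ee_pos: [0.4752, 0.393, -0.0004]
tool_rot: [[-0.045, 0.001, 0.999], [-0.999, 0.0, -0.045], [-0.0, -1.0, 0.001]]
contact_force: [-1.8, -1.1, 5.4]
opening: 0.205
```

```bash
python3 -m creep '[{"wx":0,"wy":0,"wz":0,"dx":0,"dy":-0.3,"dz":0,"jaw":0},{"wx":0,"wy":0,"wz":0,"dx":0,"dy":-0.6,"dz":0,"jaw":0},{"wx":0,"wy":0,"wz":0,"dx":0,"dy":-0.6,"dz":0,"jaw":0},{"wx":0,"wy":0,"wz":0,"dx":0,"dy":0,"dz":0,"jaw":0},{"wx":0,"wy":0,"wz":0,"dx":0,"dy":0,"dz":0,"jaw":0}]'
python3 - <<'E'
from h import *
p,d=eyes.snapshot("scene"); q=p[150:330,300:520]; cv2.imwrite("pics/s3.png",cv2.resize(q,None,fx=3.3,fy=3.3)[...,::-1])
W=cloud("scene",d)
for r in finder.silhouettes("mallet","scene")[:2]:
    m=r["mask"]&(d>0); hsv=cv2.cvtColor(p,cv2.COLOR_RGB2HSV); z=W[...,2]
    a=W[m&(hsv[...,1]>110)];b=W[m&(hsv[...,1]<90)]
    print(r["conf"],np.percentile(a,[3,50,97],axis=0).round(3),np.percentile(b,[3,50,97],axis=0).round(3))
E
```

```text
t: 7.55
ee_pos: [0.4752, 0.3927, 0.0593]
tool_rot: [[-0.045, 0.001, 0.999], [-0.999, 0.0, -0.045], [-0.0, -1.0, 0.001]]
contact_force: [0.1, 0.2, -3.1]
opening: 0.207
0.91 [[0.437 0.383 0.071]
 [0.498 0.391 0.083]
 [0.532 0.4   0.086]] [[0.545 0.356 0.067]
 [0.563 0.389 0.085]
 [0.568 0.422 0.093]]
```

View pics/s3.png

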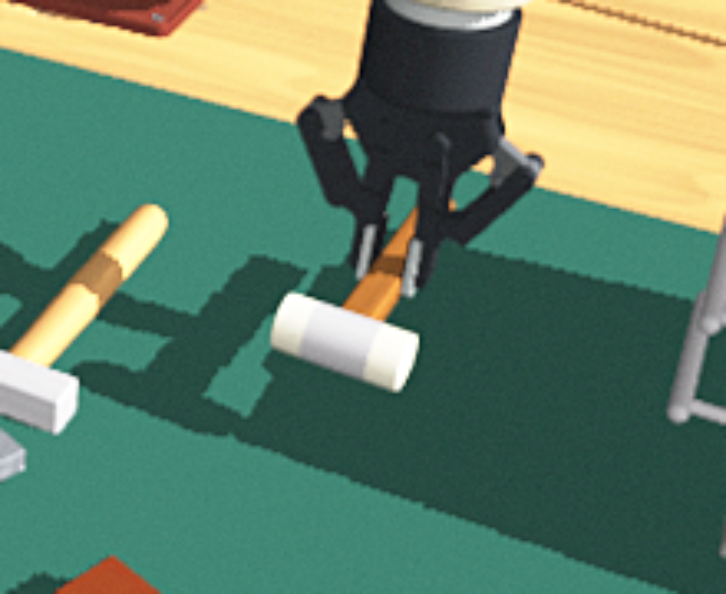

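The picture shows the mallet gripped by the handle, level (head at crop 345,340) and about 60 mm up. Carrying it to the fixture's +y side.

```bash
python3 -m creep '[{"wx":0,"wy":0.69,"wz":0,"dx":0.4,"dy":0,"dz":0.3,"jaw":0},{"wx":0,"wy":0.69,"wz":0,"dx":0.8,"dy":0,"dz":0.6,"jaw":0},{"wx":0,"wy":0.69,"wz":0,"dx":0.8,"dy":0,"dz":0.6,"jaw":0},{"wx":0,"wy":0.69,"wz":0,"dx":0.8,"dy":0,"dz":0.6,"jaw":0},{"wx":0,"wy":0.7,"wz":0,"dx":0.8,"dy":0,"dz":0.6,"jaw":0}]'
python3 -m creep '[{"wx":0,"wy":0,"wz":0,"dx":0.4,"dy":0,"dz":0.8,"jaw":0},{"wx":0,"wy":0,"wz":0,"dx":0.2,"dy":0,"dz":0.8,"jaw":0},{"wx":0,"wy":0,"wz":0,"dx":0,"dy":0,"dz":0.4,"jaw":0},{"wx":0,"wy":0,"wz":0,"dx":0,"dy":0,"dz":0,"jaw":0}]'
cat > fx.py <<'E'
from h import *
O=np.array([.642,-.142]);a=np.radians(67.6);Y=np.array([np.cos(a),np.sin(a)]);X=np.array([Y[1],-Y[0]])
def st():
    s=telemetry.read_state();p=s["ee_pos"];R=s["tool_rot"];h=(p+R[:,2]*.079)[:2]-O
    print("t",round(s["t"],2),"TCP z",p[2].round(4),"yaw err",(np.degrees(np.arctan2(R[1,2],R[0,2]))+22.4).round(2),"head xf,yf",(h@X).round(4),(h@Y).round(4),"rot z up",R[2,2].round(3))
def rest():
    p,d=eyes.snapshot("scene");W=cloud("scene",d)
    Q=W[(d>0)]-[*O,0]; x=Q[:,:2]@X; y=Q[:,:2]@Y; z=Q[:,2]
    k=(abs(x)<.027)&(z>.050)&(z<.0600)&(y>-.02)&(y<.125)
    print("rest top y",np.percentile(y[k],[2,50,98]).round(4) if k.sum()>10 else k.sum(), k.sum(), "x",np.percentile(x[k],[2,98]).round(3))
    return p
E
python3 -c "
from fx import *
st();rest();st()"
```

```text
t: 8.15
ee_pos: [0.552, 0.2291, 0.0577]
tool_rot: [[-0.384, -0.002, 0.923], [-0.923, -0.001, -0.384], [0.001, -1.0, -0.001]]
contact_force: [1.2, -0.0, -2.3]
opening: 0.211
t: 8.55
ee_pos: [0.6183, 0.1754, 0.0574]
tool_rot: [[-0.385, -0.001, 0.923], [-0.923, -0.001, -0.385], [0.002, -1.0, -0.001]]
contact_force: [0.5, 0.4, -1.4]
opening: 0.206
t 8.55 TCP z 0.0574 yaw err -0.24 head xf,yf -0.0639 0.2841 rot z up -0.001
rest top y [0.0681 0.0967 0.1101] 318 x [-0.021  0.026]
t 8.6 TCP z 0.0575 yaw err -0.12 head xf,yf -0.066 0.2853 rot z up -0.002
```

```bash
python3 -m creep '[{"wx":0,"wy":0,"wz":0,"dx":0.5,"dy":0,"dz":0.4,"jaw":0},{"wx":0,"wy":0,"wz":0,"dx":0.8,"dy":0,"dz":0.6,"jaw":0},{"wx":0,"wy":0,"wz":0,"dx":0.8,"dy":0.2,"dz":0.5,"jaw":0},{"wx":0,"wy":0,"wz":0,"dx":0.6,"dy":0.4,"dz":0.1,"jaw":0},{"wx":0,"wy":0,"wz":0,"dx":0.1,"dy":0.25,"dz":0,"jaw":0}]'
python3 -m creep '[{"wx":0,"wy":0,"wz":0,"dx":0,"dy":0,"dz":0,"jaw":0},{"wx":0,"wy":0,"wz":0,"dx":0,"dy":0,"dz":0,"jaw":0}]'
python3 - <<'E'
from fx import *
st();p=rest();q=p[150:300,70:320]; cv2.imwrite("pics/s4.png",cv2.resize(q,None,fx=3,fy=3)[...,::-1])
p,d=eyes.snapshot("scene");W=cloud("scene",d)
for r in finder.silhouettes("mallet","scene")[:1]:
    m=r["mask"]&(d>0);hsv=cv2.cvtColor(p,cv2.COLOR_RGB2HSV); b=W[m&(hsv[...,1]<90)]; q=b[:,:2]-O
    print(r["conf"],"head xf",np.percentile(q@X,[3,97]).round(3),"yf",np.percentile(q@Y,[3,97]).round(3),"z",np.percentile(b[:,2],[3,97]).round(3))
E
```

```text
t: 9.1
ee_pos: [0.6316, 0.0464, 0.023]
tool_rot: [[-0.385, -0.003, 0.923], [-0.923, -0.002, -0.385], [0.003, -1.0, -0.002]]
contact_force: [-0.3, -0.3, -2.1]
opening: 0.206
t: 9.3
ee_pos: [0.6328, 0.0527, 0.025]
tool_rot: [[-0.379, -0.001, 0.925], [-0.925, 0.001, -0.379], [-0.001, -1.0, -0.001]]
contact_force: [0.3, 0.6, -2.0]
opening: 0.206
t 9.3 TCP z 0.025 yaw err 0.12 head xf,yf -0.0037 0.1767 rot z up -0.001
rest top y [0.0674 0.0966 0.1098] 315 x [-0.022  0.027]
```

View pics/s4.png

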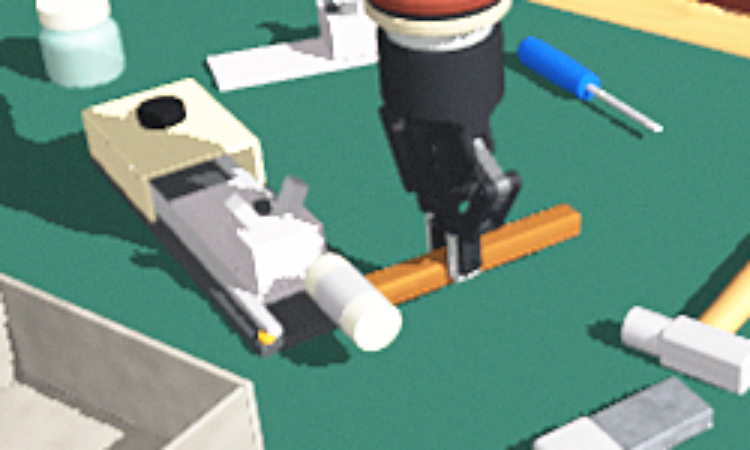

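The mallet is held square in front of the face (white face at crop 315,270, block at 280,255), about 32 mm off by both pose and depth. First tap.

```bash
python3 -m creep '[{"wx":0,"wy":0,"wz":0,"dx":0.4,"dy":0.08,"dz":0.05,"jaw":0},{"wx":0,"wy":0,"wz":0,"dx":0.2,"dy":0,"dz":0,"jaw":0},{"wx":0,"wy":0,"wz":0,"dx":0.2,"dy":0,"dz":0,"jaw":0},{"wx":0,"wy":0,"wz":0,"dx":0.2,"dy":0,"dz":0,"jaw":0},{"wx":0,"wy":0,"wz":0,"dx":0.2,"dy":0,"dz":0,"jaw":0}]'
python3 -m creep '[{"wx":0,"wy":0,"wz":0,"dx":0.1,"dy":0,"dz":0,"jaw":0},{"wx":0,"wy":0,"wz":0,"dx":0,"dy":0,"dz":0,"jaw":0},{"wx":0,"wy":0,"wz":0,"dx":-0.4,"dy":0,"dz":0,"jaw":0},{"wx":0,"wy":0,"wz":0,"dx":-0.3,"dy":0,"dz":0,"jaw":0},{"wx":0,"wy":0,"wz":0,"dx":0,"dy":0,"dz":0,"jaw":0}]'
python3 -m creep '[{"wx":0,"wy":0,"wz":0,"dx":0,"dy":0,"dz":0,"jaw":0},{"wx":0,"wy":0,"wz":0,"dx":0,"dy":0,"dz":0,"jaw":0}]'
python3 -c "
from fx import *
st();rest()"
```

```text
t: 9.95
ee_pos: [0.617, 0.0051, 0.022]
tool_rot: [[-0.381, 0.001, 0.925], [-0.925, 0.001, -0.381], [-0.001, -1.0, 0.0]]
contact_force: [1.2, 2.0, -3.2]
opening: 0.209
t: 10.45
ee_pos: [0.6268, 0.0315, 0.022]
tool_rot: [[-0.378, 0.001, 0.926], [-0.926, 0.002, -0.378], [-0.002, -1.0, -0.0]]
contact_force: [0.4, 1.9, -1.9]
opening: 0.213
t: 10.65
ee_pos: [0.6259, 0.0272, 0.0216]
tool_rot: [[-0.381, -0.0, 0.924], [-0.924, -0.0, -0.381], [0.001, -1.0, -0.0]]
contact_force: [0.7, -0.8, -2.2]
opening: 0.206
t 10.65 TCP z 0.0216 yaw err -0.01 head xf,yf -0.0003 0.1503 rot z up -0.0
rest top y [0.0437 0.0759 0.1232] 348 x [-0.022  0.027]
```

```bash
python3 -m creep '[{"wx":0,"wy":0,"wz":0,"dx":0.4,"dy":0,"dz":0,"jaw":0},{"wx":0,"wy":0,"wz":0,"dx":0.2,"dy":0,"dz":0,"jaw":0},{"wx":0,"wy":0,"wz":0,"dx":0.2,"dy":0,"dz":0,"jaw":0},{"wx":0,"wy":0,"wz":0,"dx":0.2,"dy":0,"dz":0,"jaw":0},{"wx":0,"wy":0,"wz":0,"dx":0.2,"dy":0,"dz":0,"jaw":0}]'
python3 -m creep '[{"wx":0,"wy":0,"wz":0,"dx":0.1,"dy":0,"dz":0,"jaw":0},{"wx":0,"wy":0,"wz":0,"dx":0,"dy":0,"dz":0,"jaw":0},{"wx":0,"wy":0,"wz":0,"dx":0,"dy":0,"dz":0,"jaw":0}]'
python3 -c "
from fx import *
st()"
python3 -m creep '[{"wx":0,"wy":0,"wz":0,"dx":-0.4,"dy":0,"dz":0,"jaw":0},{"wx":0,"wy":0,"wz":0,"dx":-0.3,"dy":0,"dz":0,"jaw":0},{"wx":0,"wy":0,"wz":0,"dx":0,"dy":0,"dz":0,"jaw":0},{"wx":0,"wy":0,"wz":0,"dx":0,"dy":0,"dz":0,"jaw":0}]'
python3 - <<'E'
from fx import *
st();p=rest();q=p[150:300,70:320]; cv2.imwrite("pics/s5.png",cv2.resize(q,None,fx=3,fy=3)[...,::-1])
E
```

```text
t: 11.2
ee_pos: [0.6078, -0.0173, 0.022]
tool_rot: [[-0.381, 0.001, 0.925], [-0.925, 0.001, -0.381], [-0.001, -1.0, 0.001]]
contact_force: [2.7, 2.6, -2.9]
opening: 0.208
t: 11.5
ee_pos: [0.6061, -0.0211, 0.0218]
tool_rot: [[-0.382, -0.0, 0.924], [-0.924, -0.0, -0.382], [0.001, -1.0, -0.0]]
contact_force: [0.1, -0.0, -2.9]
opening: 0.203
t 11.5 TCP z 0.0218 yaw err -0.05 head xf,yf -0.0003 0.098 rot z up -0.0
t: 11.9
ee_pos: [0.617, 0.0063, 0.0217]
tool_rot: [[-0.38, -0.0, 0.925], [-0.925, 0.0, -0.38], [-0.0, -1.0, -0.0]]
contact_force: [0.2, 0.2, -2.1]
opening: 0.208
t 11.9 TCP z 0.0217 yaw err 0.09 head xf,yf -0.0006 0.1277 rot z up -0.0
rest top y [0.0206 0.0581 0.1216] 402 x [-0.021  0.026]
```

View pics/s5.png

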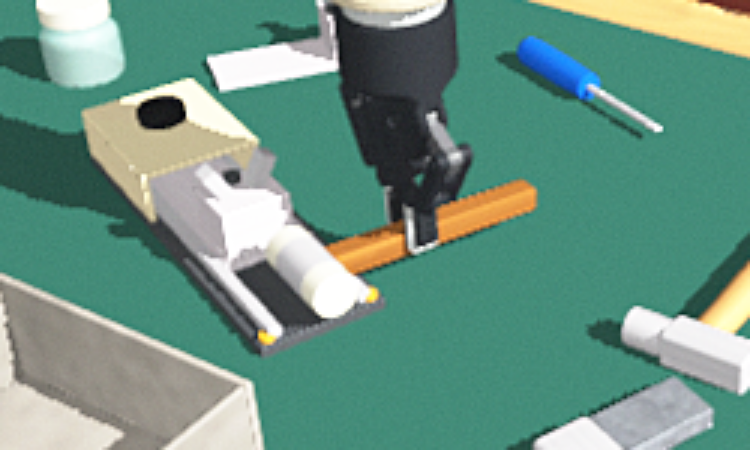

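Rest is short of home at face y ≈ 0.064, and the mallet is drawn back about 29 mm. Third tap, slower at the end.

```bash
python3 -m creep '[{"wx":0,"wy":0,"wz":0,"dx":0.4,"dy":0,"dz":0,"jaw":0},{"wx":0,"wy":0,"wz":0,"dx":0.2,"dy":0,"dz":0,"jaw":0},{"wx":0,"wy":0,"wz":0,"dx":0.2,"dy":0,"dz":0,"jaw":0},{"wx":0,"wy":0,"wz":0,"dx":0.2,"dy":0,"dz":0,"jaw":0},{"wx":0,"wy":0,"wz":0,"dx":0.15,"dy":0,"dz":0,"jaw":0}]'
python3 -m creep '[{"wx":0,"wy":0,"wz":0,"dx":0.1,"dy":0,"dz":0,"jaw":0},{"wx":0,"wy":0,"wz":0,"dx":0.1,"dy":0,"dz":0,"jaw":0},{"wx":0,"wy":0,"wz":0,"dx":0.1,"dy":0,"dz":0,"jaw":0},{"wx":0,"wy":0,"wz":0,"dx":0,"dy":0,"dz":0,"jaw":0},{"wx":0,"wy":0,"wz":0,"dx":0,"dy":0,"dz":0,"jaw":0}]'
python3 -c "
from fx import *
st();rest()"
```

```text
t: 12.45
ee_pos: [0.5993, -0.038, 0.022]
tool_rot: [[-0.382, 0.001, 0.924], [-0.924, 0.0, -0.382], [-0.0, -1.0, 0.0]]
contact_force: [2.2, 1.4, -3.8]
opening: 0.207
t: 12.95
ee_pos: [0.5945, -0.0489, 0.0218]
tool_rot: [[-0.382, -0.001, 0.924], [-0.924, -0.0, -0.382], [0.001, -1.0, -0.0]]
contact_force: [-0.3, -0.6, -1.9]
opening: 0.208
t 12.95 TCP z 0.0218 yaw err -0.05 head xf,yf -0.0004 0.0679 rot z up -0.0
rest top y [-0.0059  0.0322  0.1017] 497 x [-0.021  0.026]
```

```bash
python3 -m creep '[{"wx":0,"wy":0,"wz":0,"dx":0.05,"dy":0,"dz":0,"jaw":0},{"wx":0,"wy":0,"wz":0,"dx":0,"dy":0,"dz":0,"jaw":0}]'
python3 -m creep '[{"wx":0,"wy":0,"wz":0,"dx":0.04,"dy":0,"dz":0,"jaw":0},{"wx":0,"wy":0,"wz":0,"dx":0,"dy":0,"dz":0,"jaw":0}]'
python3 -c "
from fx import *
st();rest()"
```

```text
t: 13.2
ee_pos: [0.5939, -0.05, 0.0218]
tool_rot: [[-0.381, -0.0, 0.925], [-0.925, 0.0, -0.381], [-0.0, -1.0, -0.0]]
contact_force: [-0.5, 1.0, -2.3]
opening: 0.205
t: 13.4
ee_pos: [0.5933, -0.0516, 0.0218]
tool_rot: [[-0.381, -0.0, 0.925], [-0.925, 0.0, -0.381], [-0.0, -1.0, -0.0]]
contact_force: [-0.2, 3.3, -1.5]
opening: 0.205
t 13.4 TCP z 0.0218 yaw err -0.0 head xf,yf -0.0005 0.065 rot z up -0.0
rest top y [-0.0092  0.0295  0.0983] 496 x [-0.021  0.026]
```

```bash
python3 -m creep '[{"wx":0,"wy":0,"wz":0,"dx":0.04,"dy":0,"dz":0,"jaw":0},{"wx":0,"wy":0,"wz":0,"dx":0,"dy":0,"dz":0,"jaw":0}]'
python3 -m creep '[{"wx":0,"wy":0,"wz":0,"dx":0.03,"dy":0,"dz":0,"jaw":0},{"wx":0,"wy":0,"wz":0,"dx":0,"dy":0,"dz":0,"jaw":0}]'
python3 -c "
from fx import *
st();rest()"
```

```text
t: 13.65
ee_pos: [0.5928, -0.0527, 0.0218]
tool_rot: [[-0.381, -0.0, 0.925], [-0.925, 0.001, -0.381], [-0.001, -1.0, -0.0]]
contact_force: [0.3, 4.8, -1.5]
opening: 0.202
t: 13.85
ee_pos: [0.5925, -0.0529, 0.0219]
tool_rot: [[-0.38, 0.0, 0.925], [-0.925, 0.001, -0.38], [-0.001, -1.0, -0.0]]
contact_force: [-0.2, 6.7, -3.1]
opening: 0.208
t 13.85 TCP z 0.0219 yaw err 0.06 head xf,yf -0.0007 0.0636 rot z up -0.0
rest top y [-0.0115  0.0282  0.0979] 489 x [-0.02   0.026]
```

Motion has stalled with the force rising (6.7 N) and the face at y ≈ 0.029–0.031, so the rest is home. Now drawing back and carrying the mallet to clear bench.

```bash
python3 -m creep '[{"wx":0,"wy":0,"wz":0,"dx":-0.3,"dy":0,"dz":0,"jaw":0},{"wx":0,"wy":0,"wz":0,"dx":-0.6,"dy":0,"dz":0,"jaw":0},{"wx":0,"wy":0,"wz":0,"dx":-0.8,"dy":0,"dz":0,"jaw":0},{"wx":0,"wy":0,"wz":0,"dx":-0.8,"dy":0,"dz":-0.5,"jaw":0},{"wx":0,"wy":0,"wz":0,"dx":-0.4,"dy":0,"dz":-0.8,"jaw":0}]'
python3 -m creep '[{"wx":0,"wy":0,"wz":0,"dx":0,"dy":0,"dz":-0.9,"jaw":0},{"wx":0,"wy":0,"wz":0,"dx":0,"dy":0,"dz":-0.75,"jaw":0},{"wx":0,"wy":0,"wz":0,"dx":0,"dy":0,"dz":0,"jaw":0},{"wx":0,"wy":0,"wz":0,"dx":0,"dy":0.2,"dz":0,"jaw":0},{"wx":0,"wy":0,"wz":0,"dx":0,"dy":0.15,"dz":0,"jaw":0}]'
python3 -m creep '[{"wx":0,"wy":0,"wz":0,"dx":0,"dy":0.1,"dz":0,"jaw":0},{"wx":0,"wy":0,"wz":0,"dx":0,"dy":0.05,"dz":0,"jaw":0},{"wx":0,"wy":0,"wz":0,"dx":0,"dy":0,"dz":0,"jaw":0},{"wx":0,"wy":0,"wz":0,"dx":0,"dy":0,"dz":0,"jaw":0}]'
python3 - <<'E'
from fx import *
st()
p,d=eyes.snapshot("scene");W=cloud("scene",d)
for r in finder.silhouettes("mallet","scene")[:1]:
    m=r["mask"]&(d>0);hsv=cv2.cvtColor(p,cv2.COLOR_RGB2HSV)
    for b in(W[m&(hsv[...,1]<90)],W[m&(hsv[...,1]>110)]): print(r["conf"],np.percentile(b,[3,50,97],axis=0).round(3))
E
```

```text
t: 14.4
ee_pos: [0.5905, 0.0753, 0.0222]
tool_rot: [[-0.381, 0.002, 0.924], [-0.924, 0.001, -0.381], [-0.002, -1.0, 0.002]]
contact_force: [0.2, 0.3, -2.8]
opening: 0.206
t: 14.9
ee_pos: [0.5286, 0.0971, 0.0074]
tool_rot: [[-0.383, 0.001, 0.924], [-0.924, -0.0, -0.383], [0.0, -1.0, 0.001]]
contact_force: [0.2, -0.3, -2.6]
opening: 0.208
t: 15.3
ee_pos: [0.5278, 0.0979, 0.0018]
tool_rot: [[-0.382, -0.0, 0.924], [-0.924, 0.0, -0.382], [-0.0, -1.0, -0.0]]
contact_force: [0.5, 0.7, -2.2]
opening: 0.207
t 15.3 TCP z 0.0018 yaw err -0.03 head xf,yf -0.118 0.1782 rot z up -0.0
0.75 [[0.584 0.036 0.01 ]
 [0.608 0.077 0.029]
 [0.623 0.103 0.036]]
0.75 [[0.448 0.075 0.01 ]
 [0.511 0.112 0.022]
 [0.581 0.138 0.028]]
```

About 2 mm left. I'll lower until the bench takes the weight, then release.

```bash
python3 -m creep '[{"wx":0,"wy":0,"wz":0,"dx":0,"dy":0.04,"dz":0,"jaw":0},{"wx":0,"wy":0,"wz":0,"dx":0,"dy":0.02,"dz":0,"jaw":0},{"wx":0,"wy":0,"wz":0,"dx":0,"dy":0,"dz":0,"jaw":0},{"wx":0,"wy":0,"wz":0,"dx":0,"dy":0,"dz":0,"jaw":0}]'
```

```text
t: 15.8
ee_pos: [0.5277, 0.0979, -0.0004]
tool_rot: [[-0.381, 0.0, 0.924], [-0.924, 0.0, -0.381], [-0.0, -1.0, 0.0]]
contact_force: [-0.4, -0.2, 1.1]
opening: 0.209
```

```bash
python3 -m creep '[{"wx":0,"wy":0,"wz":0,"dx":0,"dy":0,"dz":0,"jaw":0.4},{"wx":0,"wy":0,"wz":0,"dx":0,"dy":0,"dz":0,"jaw":0.7},{"wx":0,"wy":0,"wz":0,"dx":0,"dy":0,"dz":0,"jaw":0.7},{"wx":0,"wy":0,"wz":0,"dx":0,"dy":0,"dz":0,"jaw":0.7},{"wx":0,"wy":0,"wz":0,"dx":0,"dy":0,"dz":0,"jaw":0.7}]'
python3 -m creep '[{"wx":0,"wy":0,"wz":0,"dx":0,"dy":-0.3,"dz":0,"jaw":0.7},{"wx":0,"wy":0,"wz":0,"dx":0,"dy":-0.8,"dz":0,"jaw":0.7},{"wx":0,"wy":0,"wz":0,"dx":0,"dy":-1,"dz":0,"jaw":0.7},{"wx":0,"wy":0,"wz":0,"dx":0,"dy":-1,"dz":0,"jaw":0.7},{"wx":0,"wy":0,"wz":0,"dx":0,"dy":0,"dz":0,"jaw":0.7}]'
python3 - <<'E'
from fx import *
p=rest();q=p[130:310,60:340]; cv2.imwrite("pics/s6.png",cv2.resize(q,None,fx=2.8,fy=2.8)[...,::-1])
p,d=eyes.snapshot("scene");W=cloud("scene",d)
for r in finder.silhouettes("mallet","scene")[:1]:
    m=r["mask"]&(d>0);hsv=cv2.cvtColor(p,cv2.COLOR_RGB2HSV)
    for b in(W[m&(hsv[...,1]<90)],W[m&(hsv[...,1]>110)]): print(r["conf"],np.percentile(b,[3,50,97],axis=0).round(3))
E
```

```text
t: 16.3
ee_pos: [0.5276, 0.0979, -0.0005]
tool_rot: [[-0.381, 0.0, 0.924], [-0.924, 0.0, -0.381], [-0.0, -1.0, 0.0]]
contact_force: [-0.2, -0.1, 0.0]
opening: 0.699
t: 16.8
ee_pos: [0.5309, 0.0989, 0.13]
tool_rot: [[-0.381, 0.009, 0.924], [-0.925, 0.001, -0.381], [-0.005, -1.0, 0.008]]
contact_force: [0.0, -0.8, 0.5]
opening: 0.7
rest top y [-0.0134  0.0176  0.0298] 274 x [-0.022  0.026]
0.73 [[0.579 0.035 0.008]
 [0.607 0.077 0.027]
 [0.623 0.104 0.034]]
0.73 [[0.446 0.074 0.003]
 [0.516 0.106 0.02 ]
 [0.579 0.138 0.026]]
```

View pics/s6.png

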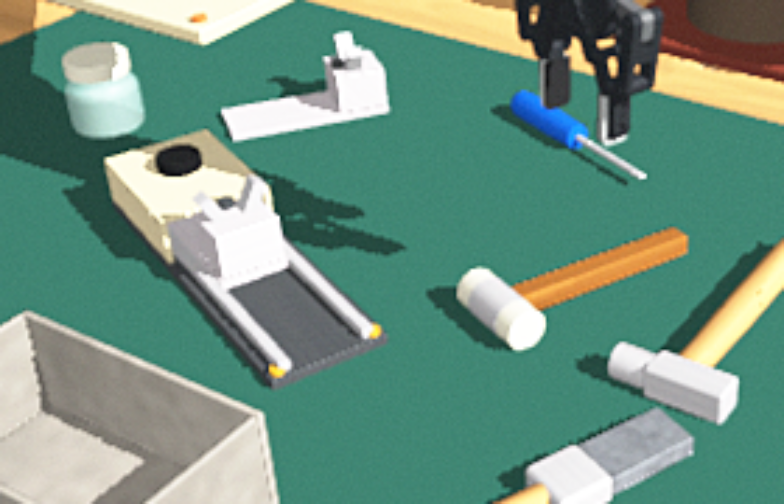

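The rest stands close to the guard (crop 235,240) with its face at y = 0.030, which is home. The mallet lies flat at crop (500,305)–(680,240), clear of everything, and the gripper is away from it. Handing in.

```bash
python3 -c "
from cell import manip; print(manip.hand_in())"
```

```text
the job is handed in; nothing more can be done
None
```

The rest is home and the mallet is lying on the bench; I handed the job in at about 17 s. The hand-in reported no verdict.

- **Taps:** I tapped the rest home with the mallet in three taps. The first left its face at about 87 mm, the second at 64 mm. I drew the mallet back more than 25 mm after each.
- **Third tap:** It ended as a slow push in 1–2 mm steps. I stopped when the rest no longer moved and the wrist force reached about 7 N.
- **Laying down:** I set the mallet on clear bench about 60 mm from the fixture. The bench took its weight before I opened the gripper.
- **Last checks:** Depth puts the strike face at y = 0.030 m in the fixture frame, which is home. The mallet lies level and still, about 60 mm clear of the fixture, and the gripper is 13 cm above it.

**What disagreed:** The first grasp closed on air just above the handle. By depth, the fingertips were about 33 mm higher than the reported TCP and the stated finger length imply. I used the measured height instead, and the second grasp held. The wrist force readings I checked never passed 10 N, but they were taken only at the end of each move. The mallet's peak force on the rest during the taps was not measured.

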